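Set up a strut channel on its two rests for a dry fit

ROBOT

A 6-joint arm with a two-finger parallel gripper is mounted at the origin on the work surface. World frame = base frame: x ahead of the robot, y to its left, z up, the work surface at z = 0. Lengths are in m, angles in rad, forces in N, time in s.
With the tool pointing down it reaches from about 0.275 to 0.85 m from the base axis. Payload 19 kg.
Tool frame: the origin (TCP) lies midway between the tips of the shut fingers; the grasp point (between the pads) lies 19 mm behind it; y points along the fingers, z is the direction in which the jaws open and shut, and the axes are right-handed (so a half turn about y gives the same grasp; the last joint's range is limited). The gripper opens to 85 mm and grips with 20 to 120 N. Pads are 22 mm wide; open, the fingers measure 114 mm over their backs; the gripper's body (76 mm by 85 mm) begins 54 mm behind the grasp point. The pads swing forward as they close: fully open they stand 13 mm farther back than shut.
Start: joints at [-1.479, 0.15, 1.437, -0, 1.554, -0.134], TCP at [0.129, -0.56, 0.231] pointing down, gripper open.
Joint ranges: [-2.8, 2.8], [-0.68, 2.1], [0.12, 2.68], [-1.39, 4.53], [0.16, 2.79], [-2.81, 2.81]. Speed limits (rad/s): [1.89, 1.89, 2.22, 3.01, 3.01, 3.01].

INTERFACE

Orientations are given as a unit quaternion [w, x, y, z].
In Python, from rig import ctrl gives the robot as it stands.
- The arm moves only by the tool servo_tool, never from a script. Its argument "rows" is a list of rows, each a list of 3 entries, a list of its own where there are three numbers: the shift along the tool's x, y, z in mm, then the turn, a rotation vector about the tool's x, y, z in rad, then the opening, from 0 (shut) to 1 (fully open). A call has 1 to 20 rows; each row shifts and turns the commanded pose from where the row before left it, along the tool's axes as they then stand; what a row does not reach is not made up. A row lasts 1/12 s, in which the tool goes at most 41.7 mm and 7.16 degrees, less where a joint would pass 70% of its speed; a pose out of reach is approached as far as the arm can. A call with a gripper value outside its range is refused whole. The fingers move at their own pace and stop on an object; "force" is the grip in N (left out, the last holds). Time passes only in rows, so rows that do not move let the fingers close. It gives the time, the measured TCP pose, the force and the opening at its end, in the units of the state.
- ctrl.get_state(): the state, without advancing time (a new reading comes with each control period).
- ctrl.read_camera(name): name is "scene" or "side" or "wrist"; returns a dict with "img" (480x640x3 uint8, red, green, blue), "depth" (480x640 float32, m along the optical axis (not along the pixel's ray), 0 where there is no reading), "vertical_fov" (degrees; the focal length in pixels is half the picture's height over the tangent of half this angle, whatever the lens; pixels are square), "cx", "cy" (the principal point, pixels), "R" (3x3) and "t" (3): a world point X has camera coordinates R X + t. Camera axes: x right, y down, z forward; pixel columns grow to the right and rows downward; lengths in m; the calibration is good to about 2 mm. A picture is of the moment at which its call begins.
- ctrl.finish_job(): hands the job in, once; it reports no verdict.
The state is a dict: "clock": time; "joints": joint angles; "qd": joint speeds; "joint_torque": joint torques, N m; "ee_pos": TCP position; "eef_rot": TCP orientation; "force": force on the tool from outside, world axes, zero at the start; "wrist_torque": the same for the moment, N m; "width": opening from 0.0 (shut) to 1.0 (fully open).
Only numpy, scipy, OpenCV 4.12 (cv2) and the standard library are available. Lean on these libraries where they do the work, as an engineer would, in place of code of your own. Each camera call takes 0.05 s, during which the arm holds its last target.

TASK

Set up the cut strut channel for a dry fit: first stand the tall red rest in the middle of the low blue pad and the short green rest in the middle of the high yellow plinth, then lay the channel level across the tops of both rests, slotted side up, lengthways along the aluminium plate and centred on it. Then stand the orange-capped post foot upright on top of the channel directly above the red rest, and the black-knobbed clamp upright on top of the channel at its middle, between the two rests. Let go of everything and leave the oil can and the wrench where they are.

Things in the scene. Friction and masses are not known exactly. Their poses are not given: they have to be found in the camera images.
- tall_rest_center (a point): Tall rest: red square block 50 x 50 mm, 50 mm high, with a flat top that has a small black rubber disc let in flush; about 0.25 kg, loose. Point at its centre, half-way up (25 mm above its underside); z up, x and y square to its sides.
- short_rest_center (a point): Short rest: green square block 50 x 50 mm, 34 mm high, with a flat top that has a small black rubber disc let in flush; about 0.17 kg, loose. Point at its centre, half-way up (17 mm above its underside); z up, x and y square to its sides.
- channel_center (a point): Strut channel: straight zinc-grey steel U-channel 260 mm long, 41 mm wide, 41 mm high, about 0.6 kg, loose; lies with its closed, slotted side up (row of dark slots) and its open side down. Point at its centre, half-way up (20.5 mm above its underside); x along its length, y across, z up.
- clamp_center (a point): Clamp: steel plate 40 x 40 x 8 mm with a 20 mm thick stem and a round black star knob 40 to 44 mm across on top, from 30 to 50 mm above its underside; 50 mm high in all, 0.12 kg, loose. Point on its axis, half-way up (25 mm above its underside); z up, x and y square to the plate's sides.
- post_foot_center (a point): Post foot: steel plate 40 x 40 x 8 mm with a square steel tube 26 x 26 mm standing on its middle, capped in orange; 50 mm high in all, 0.12 kg, loose. Point on its axis, half-way up (25 mm above its underside); z up, x and y square to the tube's and plate's sides.
- setup_plate: Pale aluminium setting-up plate, fixed on the bench, 270 x 100 x 6 mm, carrying the blue pad and the yellow plinth 85 mm either side of its middle. Origin: centre of its underside (on the bench); x along its length, z up.
- low_pad_top (a point): Low pad: blue square 80 x 80 mm, 6 mm thick, fixed on the aluminium plate. Point at the middle of its top face (12 mm above the bench); z up.
- high_plinth_top (a point): High plinth: yellow square 80 x 80 mm, 22 mm thick, fixed on the aluminium plate. Point at the middle of its top face (28 mm above the bench); z up.
- oil_can_center (a point): Bystander, not to be moved: upright white can with a blue wrap, 52 mm in diameter, 120 mm high. Point at its centre, half-way up.
- wrench: Bystander, not to be moved: steel wrench lying flat on the bench, 170 mm long. Origin at its middle, on its underside; x along its length.
Not all that is in view belongs to the job. Of the things that look like the part that bears clamp_center, take the one that is farthest to the robot's left at the start.

How it is judged:
On the way, in this order (a step that is already met when the one before it is completed fails the run):
1. the red rest stands on the blue pad and the green rest on the yellow plinth (horizontal distance between tall_rest_center and low_pad_top below 0.015 m and horizontal distance between short_rest_center and high_plinth_top below 0.015 m and height (world z) of tall_rest_center between 0.032 and 0.042 m and height (world z) of short_rest_center between 0.04 and 0.05 m and angle between each of tall_rest_center, short_rest_center's own z axis and vertical below 0.1 rad), for 0.2 s.
2. the channel lies level across both rests, centred on the plate and along it (all of step 1 and horizontal distance between channel_center and setup_plate below 0.015 m and height (world z) of channel_center between 0.0775 and 0.0875 m and angle between channel_center's own z axis and vertical below 0.06 rad and angle between the x axis of channel_center and the x axis of setup_plate, either way round below 0.12 rad), for 0.2 s.
At the end, for the whole second after the job is handed in: Red rest on blue pad, green rest on yellow plinth (each within 15 mm); channel level on both, slots up, within 15 mm of the plate's centre and 0.12 rad of its length; post foot on it within 14 mm of the red rest's axis, clamp within 14 mm of its middle; all upright, at rest (all of step 2 and horizontal distance between post_foot_center and tall_rest_center below 0.014 m and horizontal distance between clamp_center and channel_center below 0.014 m and height (world z) of post_foot_center between 0.123 and 0.133 m and height (world z) of clamp_center between 0.123 and 0.133 m and angle between each of post_foot_center, clamp_center's own z axis and vertical below 0.1 rad and linear speed of each of tall_rest, short_rest, channel, clamp, post_foot below 0.02 m/s); the robot touches nothing.
It fails at once if the oil can is moved by more than 30 mm or knocked over (distance of oil_can_center from where it was at the start of the episode above 0.03 m or angle between oil_can_center's own z axis and vertical above 0.5 rad).
It fails at once if the wrench is moved by more than 30 mm (distance of wrench from where it was at the start of the episode above 0.03 m).
It also fails if it takes over 136 s, if anything falls off the work surface, if the arm or the gripper's body presses on something with over 40 N, if the wrist force passes 120 N, or if a joint passes its speed limit or range.

## Working session

There is one attempt and no reset: what is moved stays moved. The work goes in short steps, Python scripts to look and compute and a tool call to move; the robot and the scene stay as the last step left them, time stands still between calls to the robot, and variables do not carry over. Pictures are saved under pics/ and viewed, and the job is handed in when it is done.

Besides the shell and the picture viewer there is one more tool, called after "Emit:" as name(argument=value, ...), one argument or row to a line, values as JSON. servo_tool: Moves the arm, as the interface text tells. Its arguments: {"type":"object","properties":{"rows":{"type":"array"},"force":{"type":"number"}},"required":["rows"]}

```bash
ls; mkdir -p pics; python3 - <<'E'
from rig import ctrl
import cv2
s=ctrl.get_state();print(s)
for n in ["scene","side","wrist"]:
    c=ctrl.read_camera(n);cv2.imwrite(f"pics/{n}0.png",c["img"][:,:,::-1]);print(n,c["vertical_fov"],c["cx"],c["cy"],c["R"],c["t"])
E
```

```text
pics
{'clock': 0.0, 'joints': array([-1.47899468e+00,  1.51000572e-01,  1.43801569e+00,  5.87697469e-06,
        1.55377850e+00, -1.34015038e-01]), 'qd': array([ 0.00022105,  0.00165903,  0.0002797 , -0.00078946, -0.00083895,
        0.00131974]), 'joint_torque': array([ 1.40771477e-03, -7.13042951e+01, -5.70870960e+01,  1.15064191e-05,
        8.58449115e-03, -6.42485531e-06]), 'ee_pos': array([ 0.12869639, -0.56017273,  0.23067479]), 'eef_rot': array([ 0.07967973, -0.07965763,  0.70302911, -0.70217937]), 'force': array([ 0.83115873,  0.4487844 , -0.26360783]), 'wrist_torque': array([-0.03549377, -0.00389705, -0.01221318]), 'width': 0.9995606642097657}
scene 46.22065911143246 306.18311486309796 235.97010263097405 [[-0.48336838  0.8753388  -0.01170407]
 [ 0.64089004  0.34473338 -0.68587087]
 [-0.5963346  -0.33902931 -0.72762914]] [ 0.30723425 -0.30691835  1.74991318]
side 46.14040036833336 333.1159128974208 236.00485944478822 [[-0.90536373 -0.42455602  0.00828849]
 [-0.32515745  0.6805787  -0.65657084]
 [ 0.27311014 -0.59713049 -0.75421882]] [0.48306958 0.26471406 1.0293179 ]
wrist 66.45459379743984 317.5948163490702 233.1810794397587 [[ 0.22425416 -0.97452978 -0.00133547]
 [-0.94018885 -0.21671197  0.26283237]
 [-0.25642739 -0.05768565 -0.96484059]] [-0.57542789 -0.03300163  0.3791146 ]
```

View pics/scene0.png

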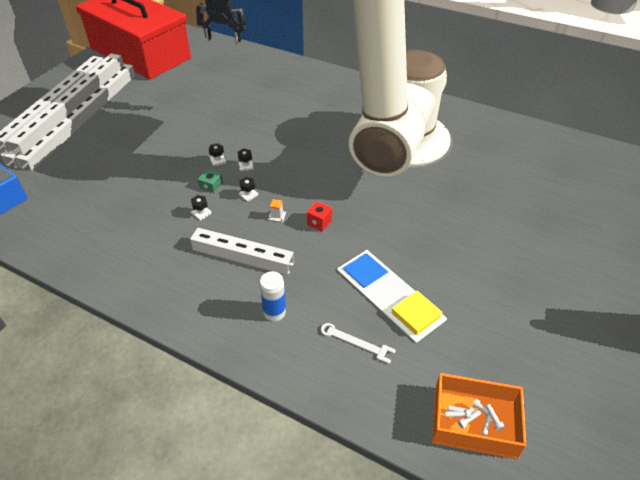

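View pics/side0.png

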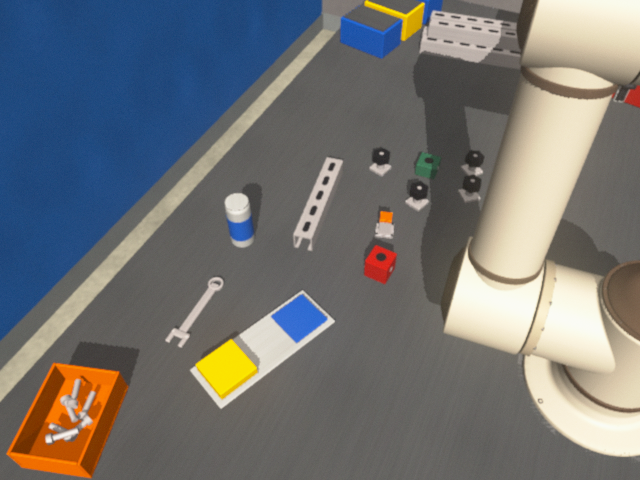

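View pics/wrist0.png

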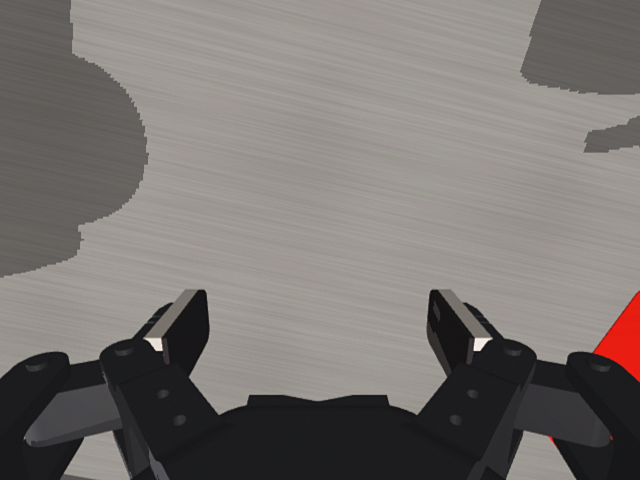

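```bash
cat > h.py <<'E'
from rig import ctrl
import numpy as np, cv2
def cam(n):
    c=ctrl.read_camera(n); c["f"]=240/np.tan(np.radians(c["vertical_fov"]/2)); return c
def world(c):
    v,u=np.mgrid[0:480,0:640]; d=c["depth"]
    P=np.stack([(u-c["cx"])/c["f"]*d,(v-c["cy"])/c["f"]*d,d],-1)
    return (P-c["t"])@c["R"]
def ray(c,u,v,z):
    d=np.array([(u-c["cx"])/c["f"],(v-c["cy"])/c["f"],1])@c["R"]; o=-c["t"]@c["R"]
    return o+d*(z-o[2])/d[2]
def proj(c,X):
    p=c["R"]@np.array(X)+c["t"]; return p[0]/p[2]*c["f"]+c["cx"],p[1]/p[2]*c["f"]+c["cy"]
def comps(m,amin=15):
    n,l,s,ce=cv2.connectedComponentsWithStats(m.astype(np.uint8),connectivity=8)
    return [(l==i,s[i],ce[i]) for i in range(1,n) if s[i][4]>=amin]
E
python3 - <<'E'
from h import *
for n in ["scene","side"]:
    c=cam(n);W=world(c);hsv=cv2.cvtColor(c["img"],cv2.COLOR_RGB2HSV);H,S,V=[hsv[...,i].astype(int) for i in range(3)]
    ok=(c["depth"]>0)&(W[...,2]>0.004)&(W[...,2]<0.3)&(W[...,0]<1.0)&(np.abs(W[...,1])<0.7)
    sets=dict(red=((H<5)|(H>175))&(S>150),green=(H>60)&(H<90)&(S>80),orange=(H>8)&(H<20)&(S>150),yellow=(H>22)&(H<35)&(S>150),blue=(H>100)&(H<125)&(S>150),black=(V<45)&(W[...,2]>0.025),grey=(S<40)&(V>90))
    for k,m in sets.items():
        for mm,s,ce in comps(m&ok,25):
            p=W[mm]; 
            if np.hypot(*np.median(p,0)[:2])<0.25: continue
            top=p[p[:,2]>np.percentile(p[:,2],95)-0.004]
            r=cv2.minAreaRect((top[:,:2]*1000).astype(np.float32))
            print(n,k,ce.round(),s[4],"med",np.median(p,0).round(3),"ztop",top[:,2].mean().round(4),"rect",np.round(r[0],1),np.round(r[1],1),round(r[2],1))
E
```

```text
scene red [319. 216.] 491 med [ 0.472 -0.051  0.044] ztop 0.0518 rect [458.8 -58.5] [51.5 49.2] 86.6
scene green [210. 180.] 321 med [ 0.479 -0.391  0.032] ztop 0.0363 rect [ 471.9 -400.4] [46.9 50.5] 1.6
scene orange [276. 204.] 79 med [ 0.494 -0.17   0.05 ] ztop 0.0527 rect [ 492.1 -169.8] [25.7 23.8] 25.4
scene orange [480. 415.] 5220 med [0.79  0.477 0.023] ztop 0.061 rect [799.9 470.4] [122.  160.2] 17.3
scene yellow [416. 312.] 1172 med [0.627 0.278 0.029] ztop 0.0303 rect [621.8 277. ] [78.4 79.5] 66.5
scene blue [365. 270.] 753 med [0.558 0.121 0.013] ztop 0.015 rect [557.3 120.6] [75.8 75.9] 68.3
scene blue [274. 306.] 318 med [0.783 0.    0.055] ztop 0.0775 rect [777.   -2.5] [18.3 48.8] 38.9
scene black [205.  27.] 62 med [ 0.147 -0.605  0.29 ] ztop 0.2968 rect [ 149.1 -612. ] [14. 30.] 1.2
scene black [238.  31.] 45 med [ 0.124 -0.505  0.291] ztop 0.2982 rect [ 125.  -503.9] [10.3 29.8] 11.7
scene black [216. 151.] 104 med [ 0.38  -0.441  0.047] ztop 0.052 rect [ 376.3 -446.3] [29.5 36.2] 3.1
scene black [244. 156.] 108 med [ 0.361 -0.354  0.049] ztop 0.0524 rect [ 354.6 
[... 3285 characters left out ...]
side grey [417. 203.] 173 med [ 0.446 -0.278  0.008] ztop 0.0317 rect [ 445.2 -271.7] [34.3 12. ] 19.2
side grey [385. 230.] 245 med [ 0.484 -0.16   0.01 ] ztop 0.0376 rect [ 482.5 -159.3] [24.5  5.2] 16.5
side grey [244. 242.] 130 med [0.744 0.004 0.013] ztop 0.0211 rect [749.7   1.4] [47.6 16.2] 35.0
side grey [195. 313.] 691 med [0.743 0.201 0.007] ztop 0.0073 rect [744.3 185.9] [ 37.4 170.3] 2.8
side grey [274. 340.] 1998 med [0.574 0.187 0.006] ztop 0.0064 rect [566.9 157.9] [182.8 100.7] 66.9
side grey [224. 389.] 410 med [0.592 0.31  0.006] ztop 0.0062 rect [619.7 282.7] [ 84.5 101.4] 67.2
side grey [ 71. 417.] 815 med [0.798 0.463 0.034] ztop 0.042 rect [804.7 463.5] [ 35. 110.] 18.1
```

```bash
cat >> h.py <<'E'
from scipy.spatial.transform import Rotation as Ro
def pose(s=None):
    s=s or ctrl.get_state(); q=s["eef_rot"]; return np.array(s["ee_pos"]),Ro.from_quat([q[1],q[2],q[3],q[0]]).as_matrix()
def plan(x,y,z,jaw_deg=None):
    """turn about tool y (rad) so jaws (tool z) lie along jaw_deg (mod 180), then shift in tool axes AFTER the turn (mm)"""
    p,R=pose(); a=np.degrees(np.arctan2(R[1,2],R[0,2]))
    if jaw_deg is None: jaw_deg=a
    d=(jaw_deg-a+90)%180-90; t=-np.radians(d)
    R2=Ro.from_euler('z',d,degrees=True).as_matrix()@R
    R2=R2.copy(); 
    print("pos",p.round(4),"jaw",a.round(1),"tilt",np.degrees(np.arccos(-R[2,1])).round(2),"turn_y",t.round(3),"shift",(R2.T@(np.array([x,y,z])-p)*1000).round(1),"q6",ctrl.get_state()["joints"][5].round(2))
E
python3 - <<'E'
from h import *
p,R=pose();print(R.round(3))
plan(.468,-.401,.15,90)
E
```

```text
[[-0.975 -0.     0.224]
 [-0.224  0.001 -0.975]
 [-0.    -1.    -0.001]]
pos [ 0.1287 -0.5603  0.231 ] jaw -77.1 tilt 0.04 turn_y 0.226 shift [-339.3   81.1 -159.2] q6 -0.13
```

```bash
python3 - <<'E'
import cv2
a=cv2.imread('pics/scene0.png')[130:235,180:350];cv2.imwrite('pics/crop0.png',cv2.resize(a,None,fx=4,fy=4,interpolation=cv2.INTER_CUBIC))
E
```

```text
(no output)
```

View pics/crop0.png

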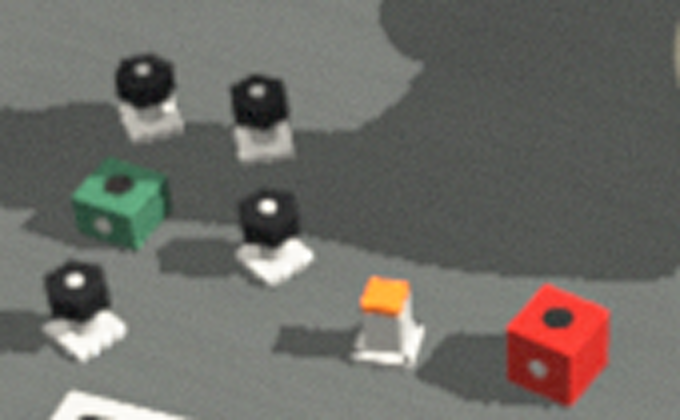

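Clamp candidates (scene px): (216,151) y≈-0.45, (244,156) y≈-0.36, (247,187) y≈-0.28, (199,205) y≈-0.35. The one at (247,187) is the farthest left. The crop confirms it, and also shows the green rest at (210,180), the post foot at (276,205) and the red rest at (319,216). I'll start with the green rest.

Emit:
servo_tool(
  rows=[
    [[0,0,0],[0,0.113,0],1],
    [[0,0,0],[0,0.113,0],1],
    [[-34,0,-16],[0,0,0],1],
    [[-34,8,-16],[0,0,0],1],
    [[-34,8,-16],[0,0,0],1],
    [[-34,8,-16],[0,0,0],1],
    [[-34,8,-16],[0,0,0],1],
    [[-34,8,-16],[0,0,0],1],
    [[-34,8,-16],[0,0,0],1],
    [[-34,8,-16],[0,0,0],1],
    [[-34,8,-16],[0,0,0],1],
    [[-33,8,-15],[0,0,0],1],
    [[0,0,0],[0,0,0],1],
    [[0,0,0],[0,0,0],1],
  ],
  force=50,
)

```text
clock: 1.42
ee_pos: [0.4689, -0.4001, 0.1583]
eef_rot: [0.001, -0.001, 0.708, -0.707]
force: [-0.8, -0.4, 0.5]
width: 0.996
```

```bash
cat >> h.py <<'E'
def look(n,name):
    c=cam(n);cv2.imwrite(f"pics/{name}.png",c["img"][:,:,::-1]);W=world(c);hsv=cv2.cvtColor(c["img"],cv2.COLOR_RGB2HSV);H,S,V=[hsv[...,i].astype(int) for i in range(3)]
    return c,W,H,S,V
def top(W,m,zt,tol=0.004):
    m=m&(abs(W[...,2]-zt)<tol)
    n,l,s,ce=cv2.connectedComponentsWithStats(m.astype(np.uint8))
    i=1+np.argmax(s[1:,4]); 
    p=W[l==i]; r=cv2.minAreaRect((p[:,:2]*1000).astype(np.float32)); print("top",ce[i].round(),s[i,4],"z",p[:,2].mean().round(4),np.round(r[0],1),np.round(r[1],1),round(r[2],1)); return r
E
python3 - <<'E'
from h import *
c,W,H,S,V=look("wrist","w1")
top(W,(H>60)&(H<90)&(S>80),.034)
plan(.468,-.401,.15,90)
E
```

```text
top [322. 223.] 3581 z 0.0342 [ 470.4 -404.2] [50.  49.4] 3.4
pos [ 0.468  -0.401   0.1589] jaw -89.9 tilt 0.05 turn_y 0.001 shift [-0.   8.9 -0. ] q6 0.74
```

View pics/w1.png

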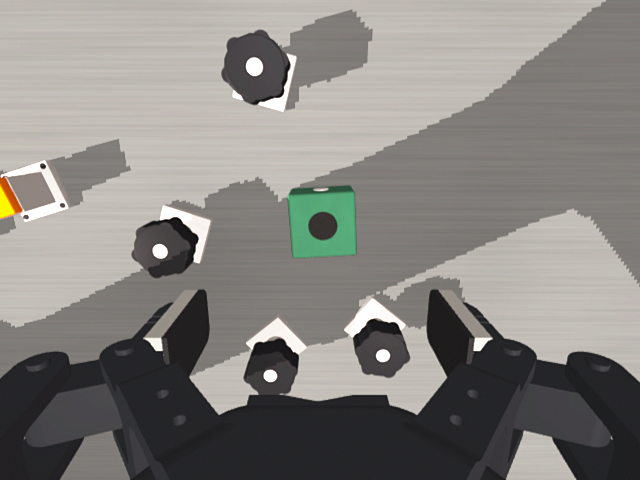

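Emit:
servo_tool(
  rows=[
    [[-1,25,1],[0,-0.035,0],1],
    [[0,30,0],[0,0,0],1],
    [[0,30,0],[0,0,0],1],
    [[0,30,0],[0,0,0],1],
    [[0,22,0],[0,0,0],1],
    [[0,14,0],[0,0,0],1],
    [[0,6,0],[0,0,0],1],
    [[0,0,0],[0,0,0],1],
    [[0,0,0],[0,0,0],0.3],
    [[0,0,0],[0,0,0],0.3],
    [[0,0,0],[0,0,0],0.3],
    [[0,0,0],[0,0,0],0.3],
    [[0,0,0],[0,0,0],0.3],
    [[0,0,0],[0,0,0],0.3],
  ],
  force=50,
)

```text
clock: 2.63
ee_pos: [0.4691, -0.4031, 0.0039]
eef_rot: [-0.013, 0.012, -0.706, 0.708]
force: [-2.5, 0.4, 8.3]
width: 0.577
```

```bash
python3 - <<'E'
from h import *
c,W,H,S,V=look("wrist","w2")
plan(.618,.276,.15,156.9);print(ctrl.get_state()["width"])
E
```

```text
pos [ 0.4691 -0.4031  0.0039] jaw -88.0 tilt 0.12 turn_y -1.133 shift [-683.2 -145.5 -129.2] q6 0.7
0.5765526742185846
```

View pics/w2.png

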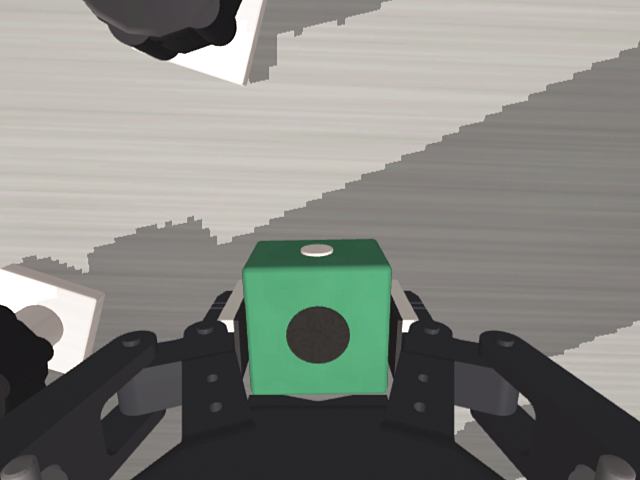

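```bash
python3 - <<'E'
from h import *
c,W,H,S,V=look("wrist","w3")
top(W,(H>60)&(H<90)&(S>80),.034,.003)
c,W,H,S,V=look("side","s3")
top(W,(H>22)&(H<35)&(S>150),.028); top(W,(H>100)&(H<125)&(S>150)&(W[...,0]<.7),.012)
plan(.618,.276,.12)
E
```

```text
top [318. 326.] 15677 z 0.0342 [ 470.6 -403.7] [50.3 50. ] 3.0
top [226. 367.] 1771 z 0.0274 [617.3 275.5] [79.8 82.4] 67.0
top [299. 318.] 1291 z 0.0115 [551.8 118.6] [78.7 79.9] 67.1
pos [ 0.4692 -0.4031  0.0039] jaw -88.0 tilt 0.12 turn_y -0.0 shift [-172.6 -117.1 -673.3] q6 0.7
```

Emit:
servo_tool(
  rows=[
    [[0,-20,0],[0,0,0],0.3],
    [[0,-30,0],[0,0,0],0.3],
    [[-9,-30,-20],[0,0,0],0.3],
    [[-9,-30,-36],[0,0,0],0.3],
    [[-9,-7,-36],[0,0,0],0.3],
    [[-9,0,-36],[0,0,0],0.3],
    [[-9,0,-36],[0,0,0],0.3],
    [[-9,0,-36],[0,0,0],0.3],
    [[-9,0,-36],[0,0,0],0.3],
    [[-9,0,-36],[0,0,0],0.3],
    [[-9,0,-36],[0,0,0],0.3],
    [[-9,0,-36],[0,0,0],0.3],
    [[-9,0,-36],[0,0,0],0.3],
    [[-9,0,-36],[0,0,0],0.3],
    [[-9,0,-36],[0,0,0],0.3],
    [[-9,0,-36],[0,0,0],0.3],
    [[-9,0,-36],[0,0,0],0.3],
    [[-9,0,-36],[0,0,0],0.3],
    [[-9,0,-36],[0,0,0],0.3],
    [[-9,0,-36],[0,0,0],0.3],
  ],
)

```text
clock: 4.45
ee_pos: [0.6077, 0.2323, 0.1163]
eef_rot: [0.013, -0.012, 0.707, -0.707]
force: [0.2, -0.5, -1.8]
width: 0.576
```

Emit:
servo_tool(
  rows=[
    [[-9,0,-36],[0,0,0],0.3],
    [[-3,0,-5],[0,0,0],0.3],
    [[0,0,0],[0,0,0],0.3],
    [[0,0,0],[0,0,0],0.3],
  ],
)

```text
clock: 4.78
ee_pos: [0.6181, 0.2716, 0.1156]
eef_rot: [-0.013, 0.013, -0.707, 0.707]
force: [-1.2, 0.5, -2.1]
width: 0.574
```

```bash
python3 - <<'E'
from h import *
plan(.618,.276,.034)
c,W,H,S,V=look("wrist","w4")
top(W,(H>60)&(H<90)&(S>80),.034+pose()[0][2]-.004,.004)
top(W,(H>22)&(H<35)&(S>150),.028,.004)
c,W,H,S,V=look("side","s4")
top(W,(H>60)&(H<90)&(S>80),.034+pose()[0][2]-.004,.004)
E
```

```text
pos [0.6181 0.2716 0.1156] jaw -88.0 tilt 0.01 turn_y -0.0 shift [-0.1 81.6 -4.4] q6 1.84
top [318. 326.] 15835 z 0.1458 [619.7 271. ] [50.6 50. ] 2.9
top [311. 210.] 8308 z 0.0283 [621.8 275.1] [79.1 78.6] 67.1
top [226. 332.] 295 z 0.1455 [605.2 271. ] [30.1 50. ] 1.7
```

View pics/w4.png

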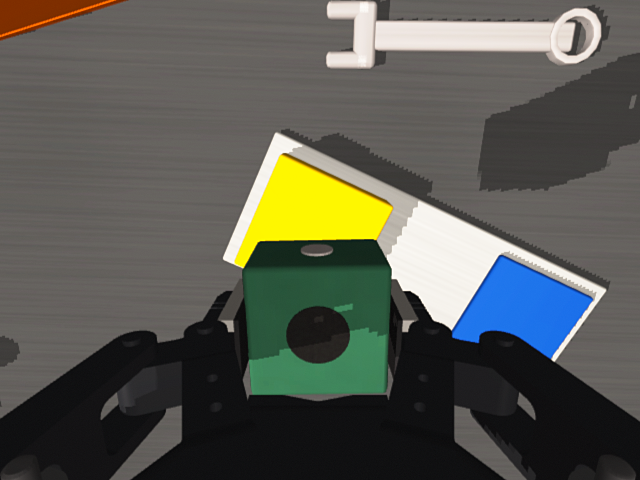

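Emit:
servo_tool(
  rows=[
    [[-1,25,-4],[0,0,0],0.3],
    [[0,25,0],[0,0,0],0.3],
    [[0,15,0],[0,0,0],0.3],
    [[0,8,0],[0,0,0],0.3],
    [[0,4,0],[0,0,0],0.3],
    [[0,3,0],[0,0,0],0.3],
    [[0,0,0],[0,0,0],0.3],
    [[0,0,0],[0,0,0],0.3],
  ],
)

```text
clock: 5.55
ee_pos: [0.6196, 0.2756, 0.0366]
eef_rot: [0.013, -0.012, 0.707, -0.707]
force: [0.7, -0.0, -2.4]
width: 0.576
```

Emit:
servo_tool(
  rows=[
    [[0,3,0],[0,0,0],0.3],
    [[0,2,0],[0,0,0],0.3],
    [[0,0,0],[0,0,0],0.3],
    [[0,0,0],[0,0,0],1],
    [[0,0,0],[0,0,0],1],
    [[0,0,0],[0,0,0],1],
    [[0,0,0],[0,0,0],1],
    [[0,0,0],[0,0,0],1],
  ],
)

```text
clock: 6.22
ee_pos: [0.6191, 0.2757, 0.0305]
eef_rot: [0.012, -0.012, 0.707, -0.707]
force: [0.9, -0.5, 0.8]
width: 0.997
```

```bash
python3 - <<'E'
from h import *
plan(.456,-.06,.15,88)
E
```

```text
pos [0.6191 0.2757 0.0305] jaw -88.0 tilt 0.01 turn_y 0.07 shift [ 151.3 -119.5  341.1] q6 1.84
```

Emit:
servo_tool(
  rows=[
    [[0,-30,0],[0,0,0],1],
    [[0,-40,0],[0,0,0],1],
    [[0,-40,0],[0,0.07,0],1],
    [[15,-10,34],[0,0,0],1],
    [[15,0,34],[0,0,0],1],
    [[15,0,34],[0,0,0],1],
    [[15,0,34],[0,0,0],1],
    [[15,0,34],[0,0,0],1],
    [[15,0,34],[0,0,0],1],
    [[15,0,34],[0,0,0],1],
    [[15,0,34],[0,0,0],1],
    [[15,0,34],[0,0,0],1],
    [[16,0,35],[0,0,0],1],
    [[0,0,0],[0,0,0],1],
    [[0,0,0],[0,0,0],1],
  ],
)

```text
clock: 7.47
ee_pos: [0.4557, -0.0614, 0.1508]
eef_rot: [0.013, -0.014, -0.707, 0.707]
force: [0.1, 1.4, -0.2]
width: 0.998
```

```bash
python3 - <<'E'
from h import *
c,W,H,S,V=look("wrist","w5")
r=top(W,((H<5)|(H>175))&(S>150),.05)
plan(.456,-.06,.008)
c,W,H,S,V=look("scene","c5")
top(W,(H>60)&(H<90)&(S>80),.064,.004)
c,W,H,S,V=look("side","s5")
top(W,(H>60)&(H<90)&(S>80),.062,.004)
E
```

```text
top [316. 230.] 4315 z 0.0502 [458.6 -60.7] [49.7 49.9] 86.4
pos [ 0.4562 -0.0603  0.1508] jaw -92.1 tilt 0.04 turn_y -0.0 shift [  0.3 142.8  -0.3] q6 1.31
top [419. 301.] 320 z 0.0634 [620.5 277.2] [52.8 47.3] 3.0
top [223. 358.] 544 z 0.0615 [616.9 276.3] [48.9 49.6] 3.0
```

View pics/w5.png

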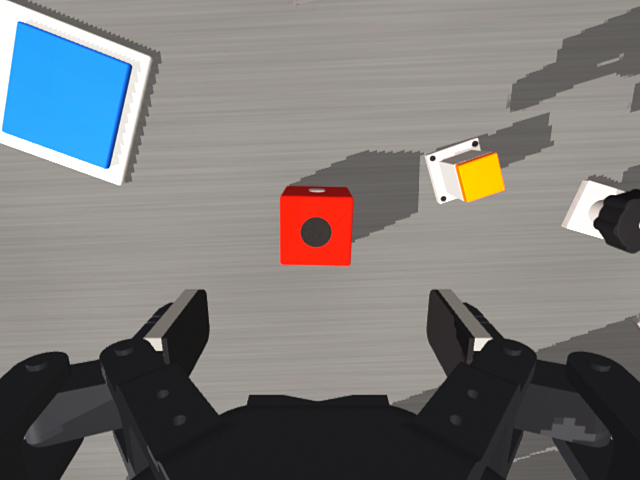

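Emit:
servo_tool(
  rows=[
    [[-1,30,0],[0,0.025,0],1],
    [[0,35,0],[0,0,0],1],
    [[0,30,0],[0,0,0],1],
    [[0,25,0],[0,0,0],1],
    [[0,15,0],[0,0,0],1],
    [[0,7,0],[0,0,0],1],
    [[0,0,0],[0,0,0],1],
    [[0,0,0],[0,0,0],0.3],
    [[0,0,0],[0,0,0],0.3],
    [[0,0,0],[0,0,0],0.3],
    [[0,0,0],[0,0,0],0.3],
    [[0,0,0],[0,0,0],0.3],
    [[0,0,0],[0,0,0],0.3],
  ],
)

```text
clock: 8.7
ee_pos: [0.458, -0.0599, 0.0098]
eef_rot: [0.02, -0.022, -0.707, 0.707]
force: [-0.8, 2.9, 6.5]
width: 0.581
```

```bash
python3 - <<'E'
from h import *
c,W,H,S,V=look("wrist","w6")
r=top(W,((H<5)|(H>175))&(S>150),.05)
plan(.5515,.1195,.12)
E
```

```text
top [318. 331.] 15529 z 0.0501 [462.  -60.8] [50.4 43.7] 86.7
pos [ 0.458  -0.0599  0.0098] jaw -93.4 tilt 0.12 turn_y -0.0 shift [ -82.8 -110.1 -184.7] q6 1.33
```

Emit:
servo_tool(
  rows=[
    [[0,-20,0],[0,0,0],0.3],
    [[0,-30,0],[0,0,0],0.3],
    [[-5,-30,-15],[0,0,0],0.3],
    [[-12,-20,-28],[0,0,0],0.3],
    [[-13,0,-28],[0,0,0],0.3],
    [[-13,0,-28],[0,0,0],0.3],
    [[-13,0,-28],[0,0,0],0.3],
    [[-13,0,-28],[0,0,0],0.3],
    [[-10,0,-20],[0,0,0],0.3],
    [[-4,0,-10],[0,0,0],0.3],
    [[0,0,0],[0,0,0],0.3],
    [[0,0,0],[0,0,0],0.3],
  ],
)

```text
clock: 9.75
ee_pos: [0.5509, 0.1197, 0.1086]
eef_rot: [0.021, -0.021, -0.707, 0.707]
force: [0.1, -0.9, -2.6]
width: 0.584
```

```bash
python3 - <<'E'
from h import *
plan(.5515,.1195,.0235)
c,W,H,S,V=look("wrist","w7")
top(W,((H<5)|(H>175))&(S>150),.05+pose()[0][2]-.0098)
top(W,(H>100)&(H<125)&(S>150),.012)
E
```

```text
pos [0.5509 0.1197 0.1086] jaw -93.4 tilt 0.02 turn_y -0.0 shift [-0.6 85.1  0.2] q6 1.71
top [318. 331.] 15515 z 0.1489 [555.3 118.9] [50.6 43.5] 86.5
top [320. 205.] 7964 z 0.0123 [556.5 117.9] [79.3 77.2] 67.2
```

View pics/w7.png

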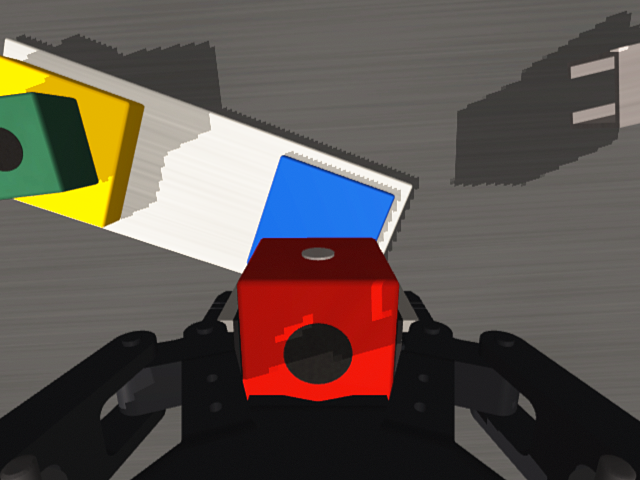

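Emit:
servo_tool(
  rows=[
    [[-1,25,0],[0,0,0],0.3],
    [[0,25,0],[0,0,0],0.3],
    [[0,15,0],[0,0,0],0.3],
    [[0,8,0],[0,0,0],0.3],
    [[0,5,0],[0,0,0],0.3],
    [[0,3,0],[0,0,0],0.3],
    [[0,0,0],[0,0,0],0.3],
    [[0,0,0],[0,0,0],0.3],
  ],
)

```text
clock: 10.47
ee_pos: [0.5526, 0.1196, 0.0284]
eef_rot: [-0.021, 0.022, 0.707, -0.707]
force: [1.4, 1.2, -3.4]
width: 0.584
```

Emit:
servo_tool(
  rows=[
    [[0,3,0],[0,0,0],0.3],
    [[0,3,0],[0,0,0],0.3],
    [[0,0,0],[0,0,0],0.3],
    [[0,0,0],[0,0,0],1],
    [[0,0,0],[0,0,0],1],
    [[0,0,0],[0,0,0],1],
    [[0,0,0],[0,0,0],1],
    [[0,0,0],[0,0,0],1],
    [[0,-30,0],[0,0,0],1],
    [[0,-40,0],[0,0,0],1],
    [[0,-40,0],[0,0,0],1],
    [[0,-20,0],[0,0,0],1],
    [[0,0,0],[0,0,0],1],
  ],
)

```text
clock: 11.55
ee_pos: [0.554, 0.1199, 0.1569]
eef_rot: [-0.019, 0.024, 0.707, -0.706]
force: [0.5, -0.8, 0.8]
width: 1.001
```

```bash
python3 - <<'E'
from h import *
c,W,H,S,V=look("wrist","w8")
top(W,((H<5)|(H>175))&(S>150),.062)
top(W,(H>100)&(H<125)&(S>150),.012)
c,W,H,S,V=look("side","s8")
top(W,((H<5)|(H>175))&(S>150),.062);top(W,(H>100)&(H<125)&(S>150)&(W[...,0]<.7),.012)
top(W,(S<60)&(V>80),.041)
c,W,H,S,V=look("scene","c8")
top(W,(S<60)&(V>80)&(W[...,1]<-.03),.0425,.003)
plan(.65,-.1735,.15,9.5)
E
```

```text
top [318. 238.] 4338 z 0.0622 [553.1 119.3] [48.8 50. ] 86.5
top [318. 199.] 3880 z 0.0123 [555.8 118.3] [78.8 78.6] 67.1
top [299. 305.] 518 z 0.0615 [548.3 120.1] [51.5 51. ] 86.5
top [299. 325.] 443 z 0.0116 [551.4 119. ] [79.1 78. ] 67.3
top [491.  49.] 941 z 0.0407 [ 458.  -954.2] [440.6  97.2] 0.2
top [242. 245.] 1000 z 0.0423 [ 651.7 -174.1] [ 45.6 260.8] 9.7
pos [0.5519 0.1197 0.1509] jaw -93.5 tilt 0.03 turn_y 1.345 shift [-305.4    0.8  -48.4] q6 1.71
```

View pics/s8.png

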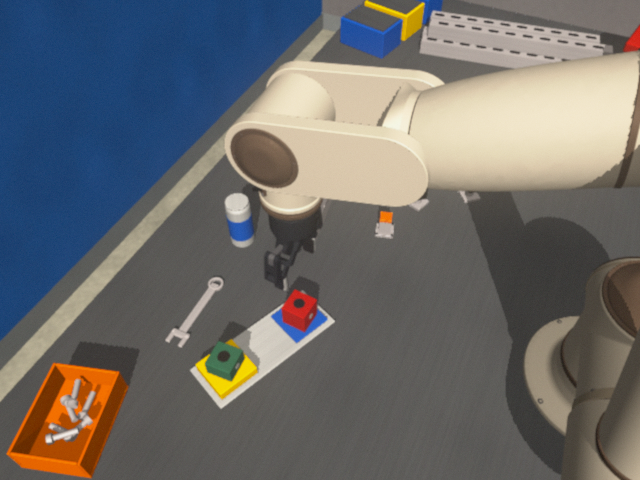

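Emit:
servo_tool(
  rows=[
    [[0,0,0],[0,-0.12,0],1],
    [[0,0,0],[0,-0.12,0],1],
    [[0,0,0],[0,-0.12,0],1],
    [[0,0,0],[0,-0.12,0],1],
    [[0,0,0],[0,-0.12,0],1],
    [[0,0,0],[0,-0.12,0],1],
    [[0,0,0],[0,-0.12,0],1],
    [[0,0,0],[0,-0.12,0],1],
    [[0,0,0],[0,-0.12,0],1],
    [[0,0,0],[0,-0.12,0],1],
    [[0,0,0],[0,-0.12,0],1],
    [[0,0,0],[0,-0.12,0],1],
    [[0,0,0],[0,-0.12,0],1],
    [[0,0,0],[0,-0.12,0],1],
    [[0,0,0],[0,-0.12,0],1],
    [[0,0,0],[0,0,0],1],
    [[0,0,0],[0,0,0],1],
  ],
)

```text
clock: 13.12
ee_pos: [0.5517, 0.1197, 0.1503]
eef_rot: [-0.539, 0.54, -0.458, 0.457]
force: [0.4, 0.4, 0.0]
width: 1.0
```

```bash
python3 - <<'E'
from h import *
plan(.65,-.1735,.16,9.6)
c,W,H,S,V=look("side","s9")
top(W,(S<60)&(V>80)&(W[...,1]>-.4),.041,.003)
E
```

```text
pos [0.5517 0.1197 0.1503] jaw 9.5 tilt 0.11 turn_y -0.002 shift [305.5  -9.8  48. ] q6 -0.09
top [ 74. 394.] 118 z 0.0412 [818.4 434.8] [15.8 48.5] 30.2
```

Emit:
servo_tool(
  rows=[
    [[15,-5,2],[0,0,0],1],
    [[30,-5,5],[0,0,0],1],
    [[35,0,5],[0,0,0],1],
    [[35,0,6],[0,0,0],1],
    [[35,0,6],[0,0,0],1],
    [[35,0,6],[0,0,0],1],
    [[35,0,6],[0,0,0],1],
    [[35,0,6],[0,0,0],1],
    [[30,0,5],[0,0,0],1],
    [[20,0,1],[0,0,0],1],
    [[0,0,0],[0,0,0],1],
    [[0,0,0],[0,0,0],1],
  ],
)

```text
clock: 14.17
ee_pos: [0.6506, -0.1738, 0.1605]
eef_rot: [-0.539, 0.539, -0.458, 0.457]
force: [0.6, 0.6, 0.0]
width: 0.999
```

```bash
python3 - <<'E'
from h import *
c,W,H,S,V=look("wrist","w9")
top(W,(V>60)&(S<80)&(W[...,0]<.72),.041,.004)
plan(.65,-.1735,.005,9.6)
E
```

```text
top [320. 200.] 16559 z 0.0414 [ 654.3 -176.1] [ 41.2 260.8] 9.6
pos [ 0.6505 -0.1729  0.1608] jaw 9.5 tilt 0.07 turn_y -0.002 shift [  0.7 155.8  -0.5] q6 -0.54
```

View pics/w9.png

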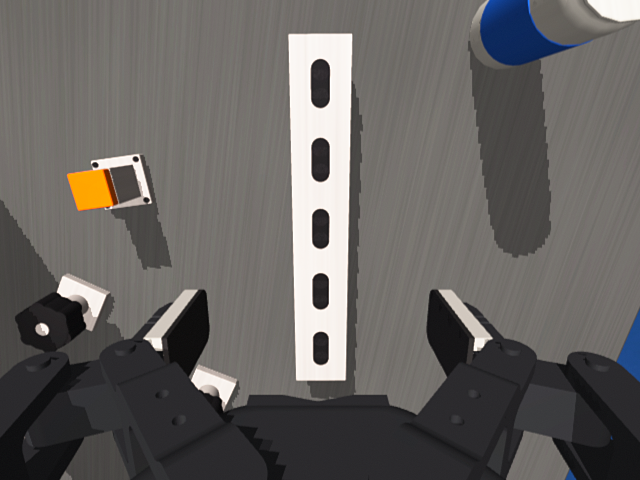

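Emit:
servo_tool(
  rows=[
    [[1,30,1],[0,0,0],1],
    [[1,35,0],[0,0,0],1],
    [[0,35,0],[0,0,0],1],
    [[0,25,0],[0,0,0],1],
    [[0,17,0],[0,0,0],1],
    [[0,11,0],[0,0,0],1],
    [[0,0,0],[0,0,0],1],
    [[0,0,0],[0,0,0],0.2],
    [[0,0,0],[0,0,0],0.2],
    [[0,0,0],[0,0,0],0.2],
    [[0,0,0],[0,0,0],0.2],
    [[0,0,0],[0,0,0],0.2],
    [[0,0,0],[0,0,0],0.2],
    [[0,0,0],[0,0,0],0.2],
  ],
  force=80,
)

```text
clock: 15.38
ee_pos: [0.6527, -0.1748, 0.0101]
eef_rot: [0.541, -0.54, 0.455, -0.457]
force: [-1.4, 0.7, 6.7]
width: 0.466
```

```bash
python3 - <<'E'
from h import *
plan(.5855,.198,.17,-23)
c,W,H,S,V=look("wrist","w10")
top(W,(V>60)&(S<80)&(W[...,0]<.72),.041,.004)
E
```

```text
pos [ 0.6527 -0.1748  0.0101] jaw 9.7 tilt 0.11 turn_y 0.57 shift [-316.8 -160.5 -207.3] q6 -0.54
top [318. 190.] 43802 z 0.0413 [ 647.9 -138.6] [ 57.3 128.6] 10.2
```

View pics/w10.png

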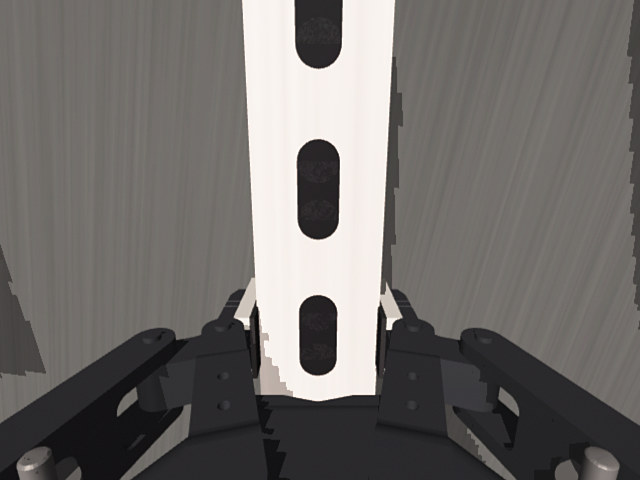

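Emit:
servo_tool(
  rows=[
    [[0,-10,0],[0,0,0],0.2],
    [[0,-20,0],[0,0,0],0.2],
    [[0,-30,0],[0,0,0],0.2],
    [[0,-35,0],[0,0,0],0.2],
    [[0,-35,0],[0,0,0],0.2],
    [[0,-30,0],[0,0,0],0.2],
    [[0,0,0],[0,0.06,0],0.2],
    [[0,0,0],[0,0.1,0],0.2],
    [[0,0,0],[0,0.1,0],0.2],
    [[0,0,0],[0,0.1,0],0.2],
    [[0,0,0],[0,0.1,0],0.2],
    [[0,0,0],[0,0.08,0],0.2],
    [[0,0,0],[0,0.03,0],0.2],
    [[0,0,0],[0,0,0],0.2],
    [[0,0,0],[0,0,0],0.2],
  ],
)

```text
clock: 16.68
ee_pos: [0.6519, -0.1746, 0.1687]
eef_rot: [0.391, -0.391, 0.589, -0.589]
force: [-0.1, 0.4, -6.9]
width: 0.463
```

```bash
python3 - <<'E'
from h import *
plan(.5855,.198,.16,-23.1)
E
```

```text
pos [ 0.6519 -0.1746  0.1687] jaw -22.9 tilt 0.02 turn_y 0.003 shift [-316.7    8.9 -207.2] q6 0.02
```

Emit:
servo_tool(
  rows=[
    [[-10,0,-7],[0,0,0],0.2],
    [[-20,0,-13],[0,0,0],0.2],
    [[-25,0,-16],[0,0,0],0.2],
    [[-25,0,-16],[0,0,0],0.2],
    [[-25,0,-17],[0,0,0],0.2],
    [[-25,0,-17],[0,0,0],0.2],
    [[-25,0,-16],[0,0,0],0.2],
    [[-25,0,-16],[0,0,0],0.2],
    [[-25,0,-16],[0,0,0],0.2],
    [[-25,0,-16],[0,0,0],0.2],
    [[-25,0,-16],[0,0,0],0.2],
    [[-25,0,-16],[0,0,0],0.2],
    [[-20,0,-14],[0,0,0],0.2],
    [[-12,0,-8],[0,0,0],0.2],
    [[-5,0,-3],[0,0,0],0.2],
    [[0,20,0],[0,0,0],0.2],
    [[0,20,0],[0,0,0],0.2],
    [[0,15,0],[0,0,0],0.2],
    [[0,0,0],[0,0,0],0.2],
    [[0,0,0],[0,0,0],0.2],
  ],
)

```text
clock: 18.35
ee_pos: [0.5851, 0.1974, 0.1134]
eef_rot: [0.39, -0.391, 0.59, -0.589]
force: [-0.4, 0.2, -6.5]
width: 0.469
```

```bash
python3 - <<'E'
from h import *
plan(.5855,.198,.072,-23.1)
z=pose()[0][2]+.041-.0101
c,W,H,S,V=look("wrist","w11")
top(W,(V>60)&(S<80),z,.005)
c,W,H,S,V=look("side","s11");top(W,(V>60)&(S<80),z,.005)
m=(abs(W[...,2]-.0062)<.003)&(V>100)&(S<60)&(np.hypot(W[...,0]-.585,W[...,1]-.198)<.16)
p=W[m];print(cv2.minAreaRect((p[:,:2]*1000).astype(np.float32)))
c,W,H,S,V=look("scene","c11");top(W,(V>60)&(S<80),z+.002,.005)
E
```

```text
pos [0.5851 0.1974 0.1134] jaw -23.0 tilt 0.07 turn_y 0.002 shift [-0.7 41.4  0.2] q6 0.6
top [318. 191.] 43835 z 0.1446 [601.6 231.3] [128.4  57.4] 66.9
top [225. 327.] 1613 z 0.1447 [611.5 257.2] [129.3  58.2] 62.0
((633.969970703125, 175.93560791015625), (270.46435546875, 211.0189208984375), 67.00106811523438)
top [418. 271.] 957 z 0.147 [603.6 256.8] [137.6  62.8] 70.2
```

View pics/s11.png

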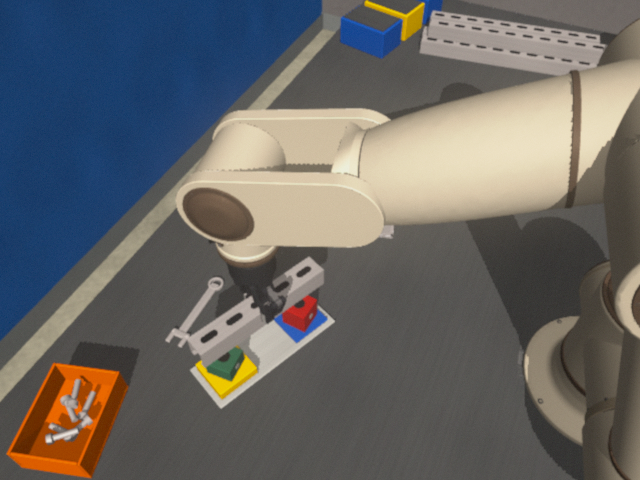

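View pics/c11.png

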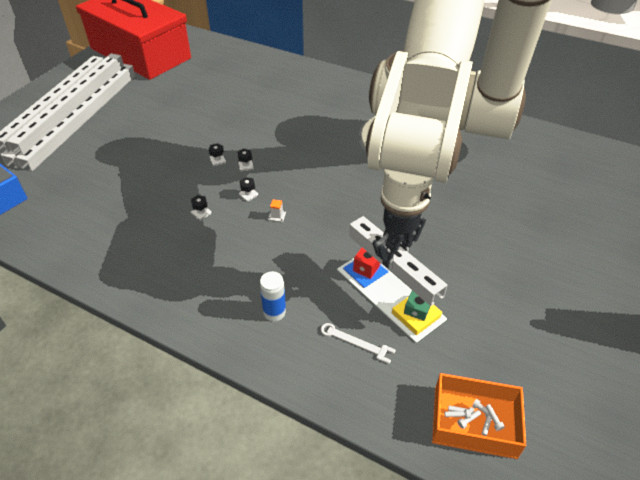

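```bash
python3 - <<'E'
from h import *
a=np.radians(67);u=np.array([np.cos(a),np.sin(a)]);v=np.array([-u[1],u[0]])
z=pose()[0][2]+.041-.0101
for n in ["side","scene"]:
    c=cam(n);W=world(c);hsv=cv2.cvtColor(c["img"],cv2.COLOR_RGB2HSV)
    q=W[...,:2]-np.array([.5845,.1975]); s=q@u;t=q@v
    m=(abs(W[...,2]-z)<.006)&(abs(t)<.03)&(abs(s)<.17)&(hsv[...,2]>70)
    print(n,np.percentile(s[m],[.3,99.7]).round(4),t[m&(abs(s)>.09)].min().round(4),t[m&(abs(s)>.09)].max().round(4))
    for nm,zt,cond in [("red",.062,((hsv[...,0]<5)|(hsv[...,0]>175))&(hsv[...,1]>130)),("plate",.006,(hsv[...,1]<50)&(hsv[...,2]>110)&(abs(t)<.06)&(abs(s)<.15))]:
        m=cond&(abs(W[...,2]-zt)<.004)&(abs(s)<.16)
        print(nm,np.percentile(s[m],[.5,99.5]).round(4),np.percentile(t[m],[.5,99.5]).round(4))
E
```

```text
side [-0.1299  0.1291] -0.0218 0.0236
red [-0.1138 -0.0571] [-0.0026  0.0329]
plate [-0.1335  0.1341] [-0.0448  0.0504]
scene [-0.1294  0.1303] -0.0245 0.0221
red [-0.1105 -0.0538] [-0.03    0.0082]
plate [-0.1462  0.149 ] [-0.0584  0.0568]
```

Emit:
servo_tool(
  rows=[
    [[0,15,0],[0,0,0],0.2],
    [[0,12,0],[0,0,0],0.2],
    [[0,6,0],[0,0,0],0.2],
    [[0,3,0],[0,0,0],0.2],
    [[0,0,0],[0,0,0],0.2],
    [[0,0,0],[0,0,0],0.2],
  ],
)

```text
clock: 19.1
ee_pos: [0.5854, 0.198, 0.0778]
eef_rot: [0.39, -0.39, 0.59, -0.59]
force: [-0.1, 0.3, -7.4]
width: 0.46
```

Emit:
servo_tool(
  rows=[
    [[0,2,0],[0,0,0],0.2],
    [[0,2,0],[0,0,0],0.2],
    [[0,1,0],[0,0,0],0.2],
    [[0,0,0],[0,0,0],0.2],
    [[0,0,0],[0,0,0],0.2],
  ],
)

```text
clock: 19.52
ee_pos: [0.5853, 0.198, 0.0726]
eef_rot: [0.39, -0.39, 0.59, -0.59]
force: [-0.6, 0.6, -7.1]
width: 0.468
```

Emit:
servo_tool(
  rows=[
    [[0,0.5,0],[0,0,0],0.2],
    [[0,0.5,0],[0,0,0],0.2],
    [[0,0,0],[0,0,0],0.2],
    [[0,0,0],[0,0,0],0.2],
  ],
)

```text
clock: 19.85
ee_pos: [0.5854, 0.1981, 0.0721]
eef_rot: [-0.391, 0.39, -0.59, 0.59]
force: [-4.0, 0.1, 3.7]
width: 0.466
```

Emit:
servo_tool(
  rows=[
    [[0,0,0],[0,0,0],0.6],
    [[0,0,0],[0,0,0],0.8],
    [[0,0,0],[0,0,0],1],
    [[0,0,0],[0,0,0],1],
    [[0,0,0],[0,0,0],1],
    [[0,0,0],[0,0,0],1],
    [[0,0,0],[0,0,0],1],
    [[0,-20,0],[0,0,0],1],
    [[0,-35,0],[0,0,0],1],
    [[0,-35,0],[0,0,0],1],
    [[0,-20,0],[0,0,0],1],
    [[0,0,0],[0,0,0],1],
  ],
)

```text
clock: 20.85
ee_pos: [0.5868, 0.1984, 0.1868]
eef_rot: [-0.393, 0.388, -0.589, 0.59]
force: [1.0, -0.0, 0.5]
width: 1.002
```

```bash
python3 - <<'E'
from h import *
plan(.489,-.169,.17,15)
c,W,H,S,V=look("wrist","w12")
top(W,(V>60)&(S<80),.103,.005)
c,W,H,S,V=look("side","s12");top(W,(V>60)&(S<80),.103,.004)
c,W,H,S,V=look("scene","c12");top(W,(V>60)&(S<80)&(W[...,0]<.7),.105,.005)
E
```

```text
pos [0.5868 0.1984 0.1868] jaw -23.0 tilt 0.4 turn_y -0.663 shift [ 329.6   14.4 -189.7] q6 0.6
top [315. 198.] 20870 z 0.1033 [588.7 201.6] [250.7  41.2] 67.0
top [255. 322.] 2592 z 0.1024 [582.4 197.1] [261.   45.2] 66.9
top [397. 268.] 1607 z 0.1043 [584.3 198.2] [263.4  46.4] 67.0
```

View pics/w12.png

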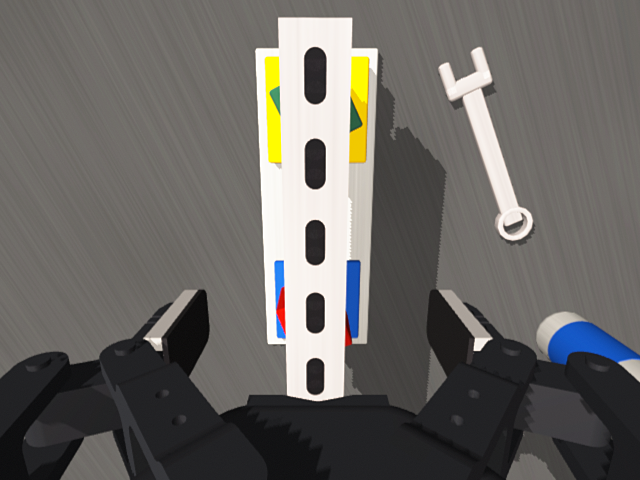

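View pics/s12.png

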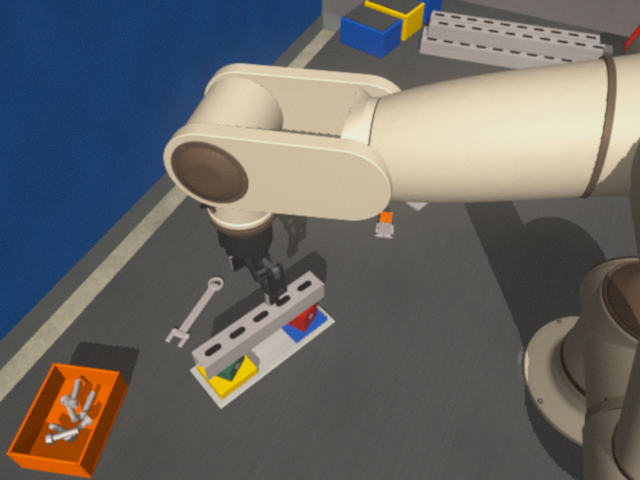

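Emit:
servo_tool(
  rows=[
    [[0,0,0],[0,-0.11,0],1],
    [[0,0,0],[0,-0.11,0],1],
    [[0,0,0],[0,-0.11,0],1],
    [[0,0,0],[0,-0.11,0],1],
    [[0,0,0],[0,-0.11,0],1],
    [[0,0,0],[0,-0.11,0],1],
    [[18,0,-10],[0,0,0],1],
    [[33,0,-19],[0,0,0],1],
    [[33,0,-19],[0,0,0],1],
    [[33,3,-19],[0,0,0],1],
    [[33,3,-19],[0,0,0],1],
    [[33,3,-19],[0,0,0],1],
    [[33,3,-19],[0,0,0],1],
    [[33,3,-19],[0,0,0],1],
    [[33,0,-19],[0,0,0],1],
    [[30,0,-18],[0,0,0],1],
    [[18,0,-10],[0,0,0],1],
    [[0,0,0],[0,0,0],1],
    [[0,0,0],[0,0,0],1],
  ],
)

```text
clock: 22.58
ee_pos: [0.4854, -0.1703, 0.1653]
eef_rot: [-0.56, 0.56, -0.433, 0.431]
force: [0.3, -0.7, 1.3]
width: 0.998
```

```bash
python3 - <<'E'
from h import *
plan(.489,-.169,.17,15)
c,W,H,S,V=look("wrist","w13")
r=top(W,(H>8)&(H<25)&(S>150),.05,.004)
m=(V>90)&(S<80)
top(W,m,.008,.003)
E
```

```text
pos [ 0.4854 -0.1703  0.1653] jaw 14.7 tilt 0.12 turn_y -0.005 shift [-0.4 -4.7  3.8] q6 -0.74
top [323. 232.] 1087 z 0.0504 [ 491.5 -172.8] [25.8 25.1] 17.7
top [322. 210.] 862 z 0.0083 [ 491.3 -172.2] [39.9 40.2] 17.7
```

View pics/w13.png

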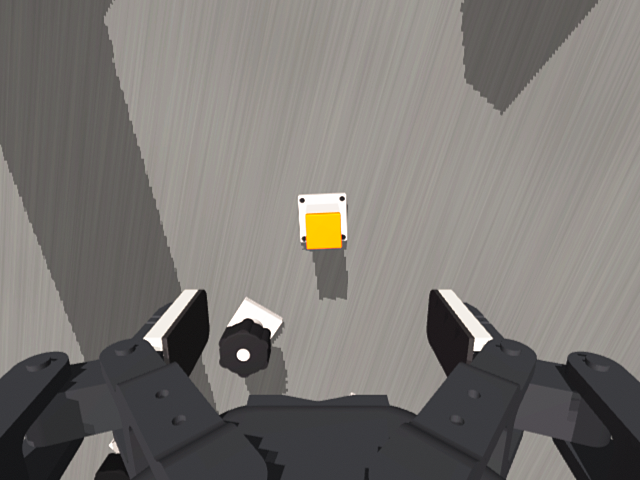

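```bash
python3 - <<'E'
from h import *
plan(.4893,-.1708,.014,17.7)
E
```

```text
pos [ 0.4858 -0.1695  0.1655] jaw 14.8 tilt 0.1 turn_y -0.051 shift [  2.6 151.5   3.1] q6 -0.74
```

Emit:
servo_tool(
  rows=[
    [[0,0,0],[0,-0.051,0],1],
    [[3,30,3],[0,0,0],1],
    [[0,35,0],[0,0,0],1],
    [[0,30,0],[0,0,0],1],
    [[0,25,0],[0,0,0],1],
    [[0,18,0],[0,0,0],1],
    [[0,11,0],[0,0,0],1],
    [[0,2,0],[0,0,0],1],
    [[0,0,0],[0,0,0],1],
    [[0,0,0],[0,0,0],0.1],
    [[0,0,0],[0,0,0],0.1],
    [[0,0,0],[0,0,0],0.1],
    [[0,0,0],[0,0,0],0.1],
    [[0,0,0],[0,0,0],0.1],
    [[0,0,0],[0,0,0],0.1],
    [[0,0,0],[0,0,0],0.1],
    [[0,0,0],[0,0,0],0.1],
  ],
  force=50,
)

```text
clock: 24.05
ee_pos: [0.4902, -0.1717, 0.0161]
eef_rot: [0.571, -0.571, 0.417, -0.417]
force: [-0.0, -0.1, 6.7]
width: 0.298
```

```bash
python3 - <<'E'
from h import *
plan(.551,.119,.19,-23)
c,W,H,S,V=look("wrist","w14")
r=top(W,(H>8)&(H<25)&(S>150),.05,.004)
E
```

```text
pos [ 0.4902 -0.1717  0.0161] jaw 17.8 tilt 0.05 turn_y 0.711 shift [-291.3 -174.1  -57.5] q6 -0.8
top [318. 336.] 5346 z 0.0502 [ 491.5 -171.8] [26.3 26.9] 16.8
```

View pics/w14.png

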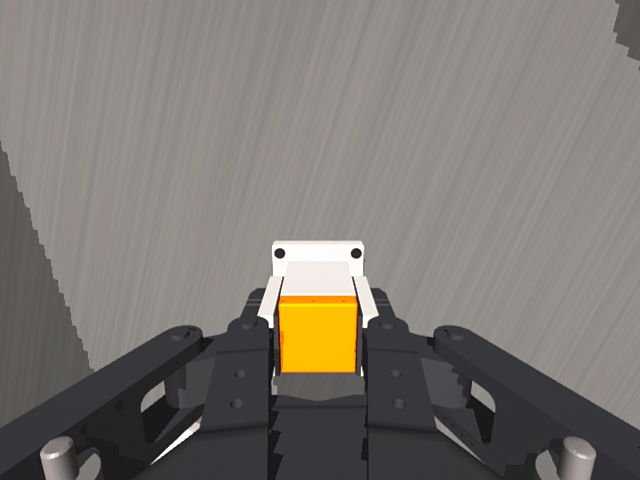

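Emit:
servo_tool(
  rows=[
    [[0,-20,0],[0,0,0],0.1],
    [[0,-30,0],[0,0,0],0.1],
    [[0,-35,0],[0,0,0],0.1],
    [[0,-35,0],[0,0.08,0],0.1],
    [[0,-35,0],[0,0.11,0],0.1],
    [[0,-20,0],[0,0.11,0],0.1],
    [[0,0,0],[0,0.11,0],0.1],
    [[0,0,0],[0,0.11,0],0.1],
    [[0,0,0],[0,0.11,0],0.1],
    [[0,0,0],[0,0.08,0],0.1],
    [[0,0,0],[0,0,0],0.1],
    [[-15,0,-3],[0,0,0],0.1],
    [[-30,0,-6],[0,0,0],0.1],
    [[-33,0,-7],[0,0,0],0.1],
    [[-33,0,-7],[0,0,0],0.1],
    [[-33,0,-7],[0,0,0],0.1],
    [[-33,0,-7],[0,0,0],0.1],
    [[-33,0,-6],[0,0,0],0.1],
    [[-33,0,-6],[0,0,0],0.1],
    [[-28,0,-5],[0,0,0],0.1],
  ],
)

```text
clock: 25.77
ee_pos: [0.5457, 0.1012, 0.1905]
eef_rot: [0.392, -0.392, 0.589, -0.588]
force: [0.8, 0.6, -0.9]
width: 0.298
```

Emit:
servo_tool(
  rows=[
    [[-14,0,-2],[0,0,0],0.1],
    [[0,0,0],[0,0,0],0.1],
    [[0,0,0],[0,0,0],0.1],
  ],
)

```text
clock: 26.02
ee_pos: [0.5492, 0.1129, 0.1902]
eef_rot: [0.391, -0.392, 0.589, -0.589]
force: [-0.3, -0.7, -1.1]
width: 0.297
```

```bash
python3 - <<'E'
from h import *
plan(.55,.119,.120,-23)
for n in ["side","scene","wrist"]:
    c,W,H,S,V=look(n,n+"15"); top(W,(H>8)&(H<25)&(S>150)&(W[...,0]<.7),pose()[0][2]+.034+(.002 if n=="scene" else 0),.006)
E
```

```text
pos [0.5492 0.1129 0.1902] jaw -22.7 tilt 0.04 turn_y 0.005 shift [-5.9 70.2 -1.6] q6 0.46
top [293. 248.] 94 z 0.2231 [550.1 118.7] [13.6 27.2] 64.8
top [373. 205.] 64 z 0.2251 [548.7 120.7] [29.7 16.5] 16.9
top [317. 333.] 5739 z 0.2243 [551.  111.8] [26.7 26.9] 66.7
```

View pics/wrist15.png

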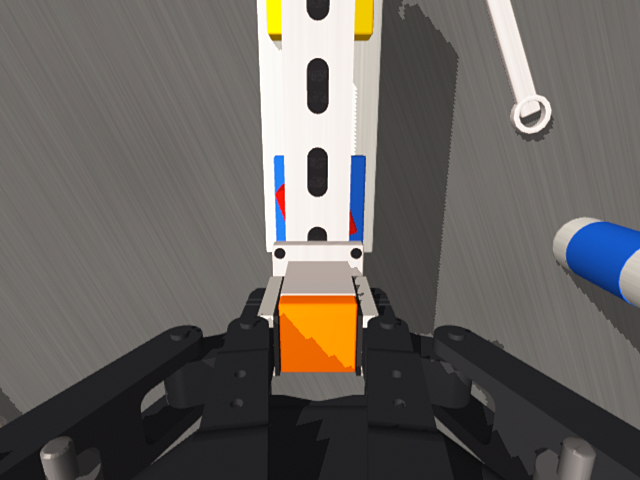

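Emit:
servo_tool(
  rows=[
    [[-6,15,-1],[0,0,0],0.1],
    [[0,25,0],[0,0,0],0.1],
    [[0,15,0],[0,0,0],0.1],
    [[0,7,0],[0,0,0],0.1],
    [[0,3,0],[0,0,0],0.1],
    [[0,0,0],[0,0,0],0.1],
    [[0,0,0],[0,0,0],0.1],
  ],
)

```text
clock: 26.75
ee_pos: [0.5512, 0.1183, 0.1266]
eef_rot: [-0.391, 0.39, -0.589, 0.59]
force: [0.4, -0.3, -0.8]
width: 0.294
```

Emit:
servo_tool(
  rows=[
    [[0,3,0],[0,0,0],0.1],
    [[0,2,0],[0,0,0],0.1],
    [[0,1,0],[0,0,0],0.1],
    [[0,0.5,0],[0,0,0],0.1],
    [[0,0,0],[0,0,0],0.1],
    [[0,0,0],[0,0,0],0.1],
  ],
)

```text
clock: 27.25
ee_pos: [0.5508, 0.1187, 0.1191]
eef_rot: [0.391, -0.391, 0.589, -0.589]
force: [-0.5, -0.3, -1.1]
width: 0.298
```

Emit:
servo_tool(
  rows=[
    [[0,0.7,0],[0,0,0],0.1],
    [[0,0,0],[0,0,0],0.1],
    [[0,0,0],[0,0,0],0.1],
  ],
)

```text
clock: 27.5
ee_pos: [0.5508, 0.1187, 0.1191]
eef_rot: [-0.391, 0.39, -0.589, 0.589]
force: [-3.8, -0.9, 7.9]
width: 0.301
```

Emit:
servo_tool(
  rows=[
    [[0,0,0],[0,0,0],0.45],
    [[0,0,0],[0,0,0],0.6],
    [[0,0,0],[0,0,0],0.8],
    [[0,0,0],[0,0,0],1],
    [[0,0,0],[0,0,0],1],
    [[0,0,0],[0,0,0],1],
    [[0,-20,0],[0,0,0],1],
    [[0,-35,0],[0,0,0],1],
    [[0,-35,0],[0,0,0],1],
    [[0,0,0],[0,0,0],1],
    [[0,0,0],[0,0,0],1],
  ],
)

```text
clock: 28.42
ee_pos: [0.5515, 0.1187, 0.2103]
eef_rot: [-0.392, 0.39, -0.589, 0.59]
force: [0.3, 0.3, -0.7]
width: 0.999
```

```bash
python3 - <<'E'
from h import *
plan(.463,-.281,.19)
for n in ["side","scene","wrist"]:
    c,W,H,S,V=look(n,n+"16"); top(W,(H>8)&(H<25)&(S>150)&(W[...,0]<.7),.153+(.002 if n=="scene" else 0),.006)
    if n=="side":top(W,(V>60)&(S<80),.103,.004)
E
```

```text
pos [0.5515 0.1187 0.2103] jaw -22.9 tilt 0.2 turn_y -0.0 shift [402.6  19.9  74.1] q6 0.48
top [298. 275.] 192 z 0.1524 [547.8 118.7] [27.9 28.1] 66.3
top [250. 325.] 2507 z 0.1025 [582.2 196.9] [261.6  44.2] 67.0
top [370. 228.] 106 z 0.1536 [551.2 119.8] [27.3 27.3] 68.6
top [318. 252.] 2023 z 0.1531 [552.8 118.8] [25.9 25.6] 66.8
```

View pics/side16.png

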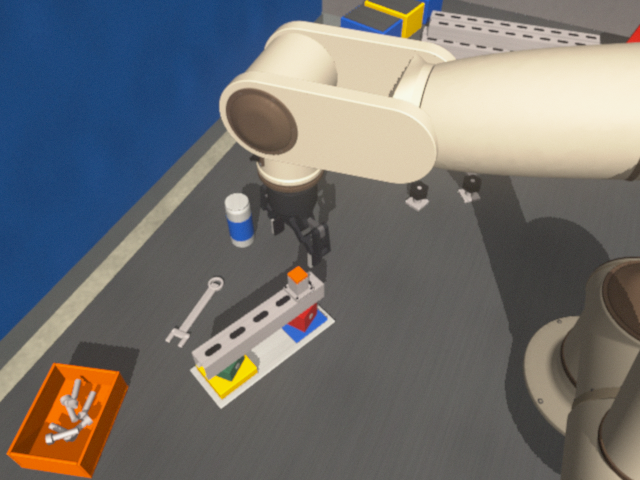

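Emit:
servo_tool(
  rows=[
    [[15,0,3],[0,0,0],1],
    [[30,0,6],[0,0,0],1],
    [[34,0,6],[0,0,0],1],
    [[34,0,6],[0,0,0],1],
    [[34,0,6],[0,0,0],1],
    [[34,5,6],[0,0,0],1],
    [[34,5,6],[0,0,0],1],
    [[34,5,6],[0,0,0],1],
    [[34,5,6],[0,0,0],1],
    [[34,10,6],[0,0,0],1],
    [[34,10,6],[0,0,0],1],
    [[32,0,6],[0,0,0],1],
    [[17,0,3],[0,0,0],1],
    [[3,0,1],[0,0,0],1],
    [[0,0,0],[0,0,0],1],
    [[0,0,0],[0,0,0],1],
  ],
)

```text
clock: 29.9
ee_pos: [0.461, -0.2802, 0.1676]
eef_rot: [0.391, -0.391, 0.59, -0.589]
force: [-0.4, -0.1, 0.4]
width: 1.002
```

```bash
python3 - <<'E'
from h import *
plan(.463,-.281,.17)
c,W,H,S,V=look("wrist","w17")
near=np.hypot(W[...,0]-.463,W[...,1]+.281)<.06
top(W,near,.0495,.004)
top(W,near&(V>90),.008,.003)
m=near&(abs(W[...,2]-.0085)<.0035); p=W[m];r=cv2.minAreaRect((p[:,:2]*1000).astype(np.float32));print(r)
for n in ["side","scene"]:
    c,W,H,S,V=look(n,n+"17");near=np.hypot(W[...,0]-.463,W[...,1]+.281)<.06;top(W,near,.05,.006)
E
```

```text
pos [ 0.461  -0.2802  0.1676] jaw -22.9 tilt 0.08 turn_y -0.0 shift [-0.1 -2.4  2.2] q6 -0.29
top [312. 238.] 2341 z 0.0502 [ 455.4 -287. ] [39.6 43.3] 71.7
top [313. 207.] 457 z 0.0081 [ 458.5 -277.5] [19.9 40. ] 71.7
((458.3288269042969, -277.95965576171875), (20.96622085571289, 39.97705078125), 71.6540756225586)
top [419. 189.] 204 z 0.0491 [ 450.  -285.8] [43.  42.4] 44.0
top [247. 182.] 140 z 0.0502 [ 453.2 -285.4] [47.4 38.6] 35.6
```

View pics/w17.png

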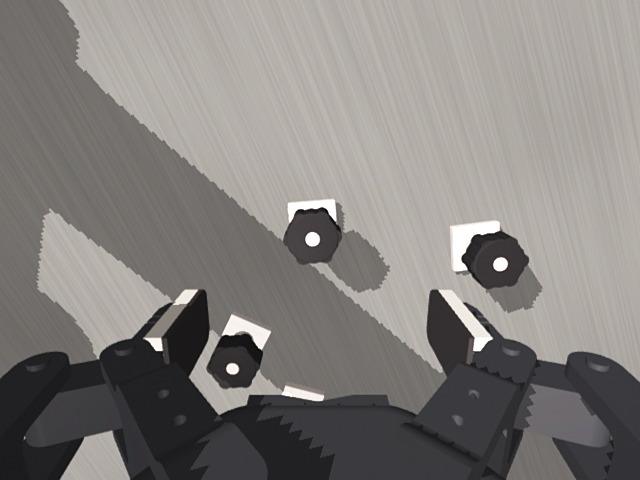

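```bash
python3 - <<'E'
from h import *
plan(.4535,-.2862,.018,-18.3)
E
```

```text
pos [ 0.4613 -0.2799  0.1682] jaw -22.8 tilt 0.02 turn_y -0.079 shift [  8.5 150.2  -5.4] q6 -0.29
```

Emit:
servo_tool(
  rows=[
    [[0,0,0],[0,-0.079,0],1],
    [[8,20,-5],[0,0,0],1],
    [[0,35,0],[0,0,0],1],
    [[0,35,0],[0,0,0],1],
    [[0,30,0],[0,0,0],1],
    [[0,18,0],[0,0,0],1],
    [[0,10,0],[0,0,0],1],
    [[0,2,0],[0,0,0],1],
    [[0,0,0],[0,0,0],1],
    [[0,0,0],[0,0,0],1],
  ],
)

```text
clock: 30.88
ee_pos: [0.4545, -0.2872, 0.0197]
eef_rot: [-0.414, 0.414, -0.573, 0.574]
force: [0.7, -0.5, 0.9]
width: 0.996
```

```bash
python3 - <<'E'
from h import *
plan(.4535,-.2862,.018,-18.3)
c,W,H,S,V=look("wrist","w18")
near=np.hypot(W[...,0]-.453,W[...,1]+.286)<.035
top(W,near,.050,.003)
E
```

```text
pos [ 0.4545 -0.2872  0.0197] jaw -18.4 tilt 0.1 turn_y -0.001 shift [-0.7  1.7 -1.3] q6 -0.39
top [315. 329.] 10123 z 0.0502 [ 455.5 -287.1] [44.3 39.8] 41.9
```

View pics/w18.png

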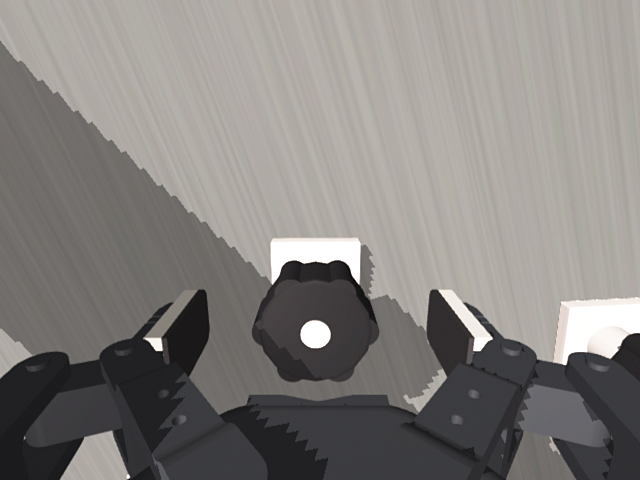

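Emit:
servo_tool(
  rows=[
    [[0,0,0],[0,0,0],0.2],
    [[0,0,0],[0,0,0],0.2],
    [[0,0,0],[0,0,0],0.2],
    [[0,0,0],[0,0,0],0.2],
    [[0,0,0],[0,0,0],0.2],
    [[0,0,0],[0,0,0],0.2],
    [[0,0,0],[0,0,0],0.2],
    [[0,-15,0],[0,0,0],0.2],
    [[0,-20,0],[0,0,0],0.2],
    [[0,0,0],[0,0,0],0.2],
  ],
)

```text
clock: 31.77
ee_pos: [0.4548, -0.2879, 0.0565]
eef_rot: [-0.414, 0.413, -0.572, 0.575]
force: [0.9, -1.5, 0.8]
width: 0.453
```

```bash
python3 - <<'E'
from h import *
plan(.5845,.1975,.20,-23)
c,W,H,S,V=look("wrist","w19")
near=np.hypot(W[...,0]-.453,W[...,1]+.286)<.035
top(W,near,pose()[0][2]+.0303,.004)
E
```

```text
pos [ 0.4548 -0.2879  0.0565] jaw -18.4 tilt 0.22 turn_y 0.08 shift [-497.3 -144.5  -69.8] q6 -0.39
top [318. 327.] 10837 z 0.0875 [ 455.2 -286. ] [45.  50.2] 39.8
```

View pics/w19.png

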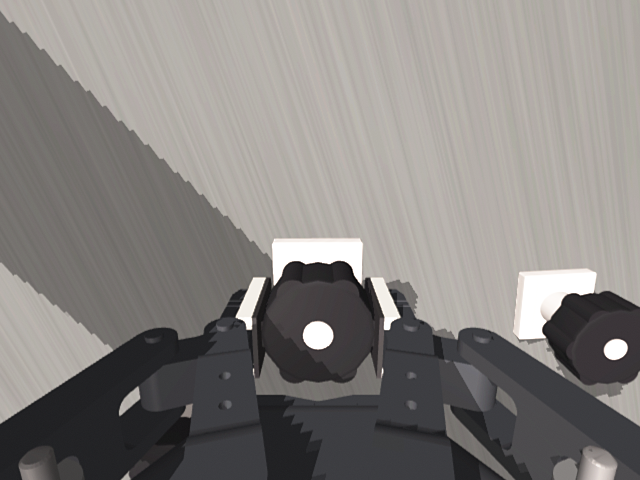

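Emit:
servo_tool(
  rows=[
    [[0,-30,0],[0,0.04,0],0.2],
    [[0,-35,0],[0,0.04,0],0.2],
    [[0,-35,0],[0,0,0],0.2],
    [[0,-35,0],[0,0,0],0.2],
    [[0,-25,0],[0,0,0],0.2],
    [[-15,0,-2],[0,0,0],0.2],
    [[-30,0,-4],[0,0,0],0.2],
    [[-33,0,-5],[0,0,0],0.2],
    [[-33,0,-5],[0,0,0],0.2],
    [[-33,0,-5],[0,0,0],0.2],
    [[-33,0,-5],[0,0,0],0.2],
    [[-33,0,-5],[0,0,0],0.2],
    [[-33,0,-5],[0,0,0],0.2],
    [[-33,0,-5],[0,0,0],0.2],
    [[-33,0,-5],[0,0,0],0.2],
    [[0,0,0],[0,0,0],0.2],
  ],
)

```text
clock: 33.15
ee_pos: [0.5325, 0.0201, 0.2123]
eef_rot: [0.392, -0.391, 0.59, -0.588]
force: [1.0, -0.6, -1.1]
width: 0.45
```

```bash
python3 - <<'E'
from h import *
plan(.5845,.1975,.215,-23)
E
```

```text
pos [0.5325 0.0201 0.2123] jaw -22.8 tilt 0.11 turn_y 0.004 shift [-183.6   -2.4  -21.5] q6 0.29
```

Emit:
servo_tool(
  rows=[
    [[-20,-3,-3],[0,0,0],0.2],
    [[-30,0,-4],[0,0,0],0.2],
    [[-30,0,-4],[0,0,0],0.2],
    [[-30,0,-4],[0,0,0],0.2],
    [[-30,0,-3],[0,0,0],0.2],
    [[-25,0,-3],[0,0,0],0.2],
    [[-15,0,-1],[0,0,0],0.2],
    [[-4,0,0],[0,0,0],0.2],
    [[0,0,0],[0,0,0],0.2],
    [[0,0,0],[0,0,0],0.2],
  ],
)

```text
clock: 33.98
ee_pos: [0.5835, 0.1926, 0.2159]
eef_rot: [0.39, -0.391, 0.59, -0.59]
force: [-0.1, -1.2, -1.0]
width: 0.451
```

```bash
python3 - <<'E'
from h import *
plan(.584,.1973,.1235,-23)
c,W,H,S,V=look("wrist","w20")
E
```

```text
pos [0.5835 0.1926 0.2159] jaw -23.0 tilt 0.05 turn_y 0.0 shift [-4.6 92.4 -1.3] q6 0.59
```

View pics/w20.png

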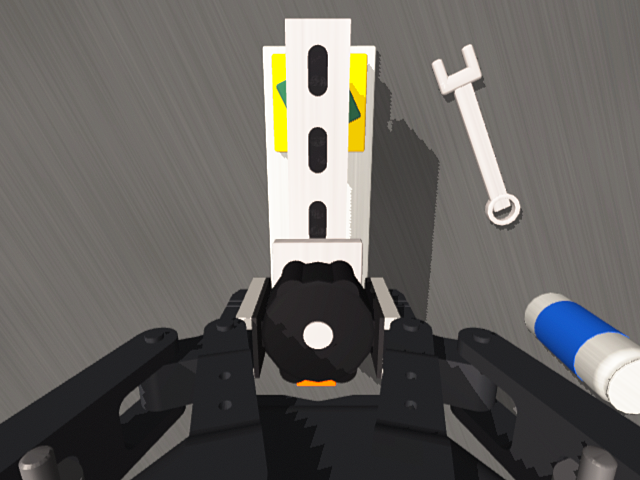

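Emit:
servo_tool(
  rows=[
    [[-4,20,-1],[0,0,0],0.2],
    [[0,30,0],[0,0,0],0.2],
    [[0,20,0],[0,0,0],0.2],
    [[0,10,0],[0,0,0],0.2],
    [[0,5,0],[0,0,0],0.2],
    [[0,2,0],[0,0,0],0.2],
    [[0,0,0],[0,0,0],0.2],
    [[0,0,0],[0,0,0],0.2],
  ],
)

```text
clock: 34.7
ee_pos: [0.5847, 0.1974, 0.1306]
eef_rot: [-0.391, 0.39, -0.589, 0.59]
force: [0.4, -0.6, -0.1]
width: 0.456
```

Emit:
servo_tool(
  rows=[
    [[0,3,0],[0,0,0],0.2],
    [[0,2,0],[0,0,0],0.2],
    [[0,1,0],[0,0,0],0.2],
    [[0,0.7,0],[0,0,0],0.2],
    [[0,0,0],[0,0,0],0.2],
    [[0,0,0],[0,0,0],0.2],
  ],
)

```text
clock: 35.2
ee_pos: [0.5842, 0.1976, 0.1227]
eef_rot: [0.39, -0.39, 0.59, -0.59]
force: [-0.5, 0.1, -0.8]
width: 0.453
```

Emit:
servo_tool(
  rows=[
    [[0,0.6,0],[0,0,0],0.2],
    [[0,0,0],[0,0,0],0.2],
    [[0,0,0],[0,0,0],0.2],
  ],
)

```text
clock: 35.45
ee_pos: [0.5842, 0.1975, 0.122]
eef_rot: [0.39, -0.39, 0.59, -0.59]
force: [0.4, 0.3, -1.2]
width: 0.455
```

Emit:
servo_tool(
  rows=[
    [[0,0.5,0],[0,0,0],0.2],
    [[0,0,0],[0,0,0],0.2],
    [[0,0,0],[0,0,0],0.2],
  ],
)

```text
clock: 35.7
ee_pos: [0.5843, 0.1975, 0.1218]
eef_rot: [-0.391, 0.39, -0.59, 0.59]
force: [-1.4, 0.1, 4.1]
width: 0.451
```

Contact; release and lift straight up.

Emit:
servo_tool(
  rows=[
    [[0,0,0],[0,0,0],0.55],
    [[0,0,0],[0,0,0],0.7],
    [[0,0,0],[0,0,0],0.85],
    [[0,0,0],[0,0,0],1],
    [[0,0,0],[0,0,0],1],
    [[0,0,0],[0,0,0],1],
    [[0,-20,0],[0,0,0],1],
    [[0,-35,0],[0,0,0],1],
    [[0,-35,0],[0,0,0],1],
    [[0,-30,0],[0,0,0],1],
    [[35,-10,0],[0,0,0],1],
    [[35,0,0],[0,0,0],1],
    [[35,0,0],[0,0,0],1],
    [[35,0,0],[0,0,0],1],
    [[35,0,0],[0,0,0],1],
    [[35,0,0],[0,0,0],1],
    [[35,0,0],[0,0,0],1],
    [[0,0,0],[0,0,0],1],
    [[0,0,0],[0,0,0],1],
  ],
)

```text
clock: 37.28
ee_pos: [0.4882, -0.0294, 0.2519]
eef_rot: [-0.39, 0.389, -0.59, 0.59]
force: [0.3, -0.4, 0.0]
width: 1.001
```

```bash
python3 - <<'E'
from h import *
for n in ["side","scene"]:
    c,W,H,S,V=look(n,n+"21");b=.002 if n=="scene" else 0
    print(n);near=np.hypot(W[...,0]-.57,W[...,1]-.16)<.2
    for k,m,z in [("post",(H>8)&(H<25)&(S>150),.153),("knob",near&((V<80)|(V>150))&(np.hypot(W[...,0]-.584,W[...,1]-.198)<.04),.153),("chan",(V>60)&(S<80)&near,.103),("red",((H<5)|(H>175))&(S>150),.062),("green",(H>60)&(H<90)&(S>80),.062)]:
        print(k,end=" "); 
        try: top(W,m,z+b,.005)
        except Exception as e: print("-")
E
```

```text
side
post top [298. 275.] 191 z 0.1525 [548.3 119.2] [26.9 28.1] 68.5
knob top [258. 302.] 390 z 0.1523 [582.8 198.1] [41.8 41.8] 39.6
chan top [247. 328.] 2209 z 0.1025 [582.4 197.1] [261.3  44.9] 66.8
red top [305. 313.] 85 z 0.0608 [531.  127.3] [40.  13.9] 86.6
green top [228. 370.] 47 z 0.0612 [594.9 291.5] [20.5  9.8] 70.8
scene
post top [370. 228.] 103 z 0.1538 [550.  119.5] [28.3 27.7] 66.4
knob top [397. 251.] 188 z 0.1543 [585.3 198.6] [39.3 40. ] 72.4
chan top [403. 273.] 1220 z 0.1045 [584.3 197.8] [263.7  45.7] 66.8
red top [141.  51.] 252 z 0.0639 [   63.4 -1052.3] [179.9 403.6] 17.8
green top [410. 306.] 33 z 0.0621 [641.8 265.8] [27.3  7.9] 70.7
```

View pics/side21.png

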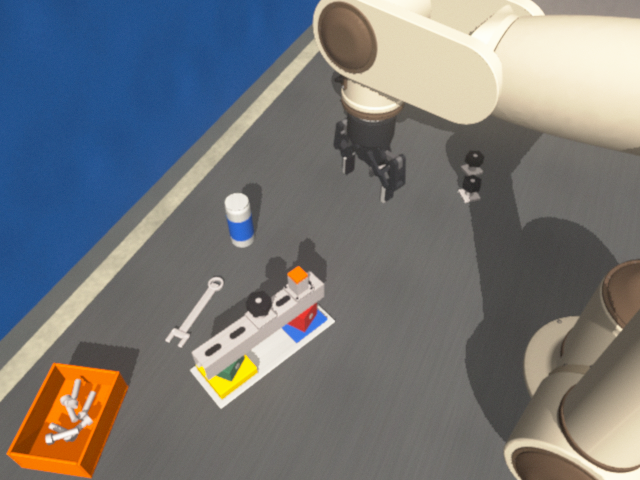

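View pics/scene21.png

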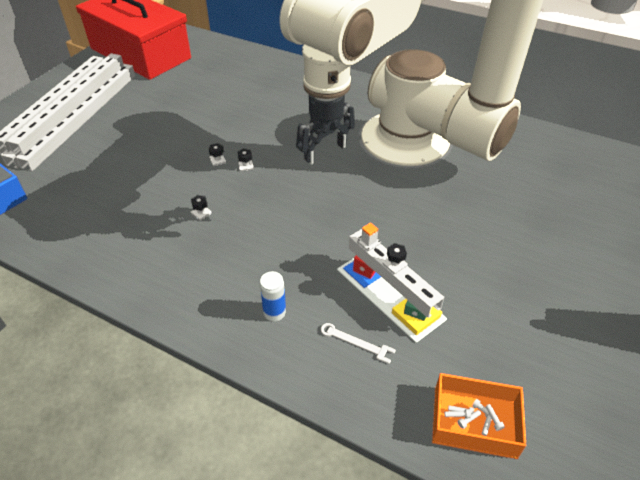

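Both views show everything standing as asked, with the gripper clear. I'm handing the job in.

```bash
python3 -c "
from rig import ctrl
print(ctrl.finish_job())"
```

```text
the job is handed in; nothing more can be done
None
```

I built the whole setup and handed it in at about 37 s of the 136 s allowed; the hand-in gives no verdict. The order was:
1. Green rest on the yellow plinth.
2. Red rest on the blue pad.
3. Channel across both rests, slots up.
4. Post foot above the red rest.
5. The leftmost clamp (scene pixel 247,187) at the channel's middle.

**Final checks (side and scene cameras):**

| Item | Measured | Allowed |
|---|---|---|
| Channel centre | about 2 mm from the plate centre | 15 mm |
| Channel direction | 66.8°, against 67.0° for the plate | 0.12 rad (6.9°) |
| Channel top height | 0.1025 m (side), as planned | centre height within 5 mm |
| Clamp to channel middle | 1 to 1.5 mm | 14 mm |
| Post foot to red rest axis | 1 to 3 mm | 14 mm |
| Tops of post foot and clamp | about 0.1525 m, both upright | centre height within 5 mm |

The oil can and the wrench look untouched in the last pictures. The gripper was open and clear of everything.

**Disagreements:**
- **Between cameras:** they differed by 2 to 5 mm in position, and the scene camera read about 2 mm high. I used their averages.
- **Rests under the channel:** they are mostly hidden now, so my last full measurements of them are from before the channel went on. They showed the red rest up to 3 mm and the green rest about 1 mm off centre. In the last check the scene camera's "red" reading picked up the toolbox instead, so I discarded it.

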